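# Sweep emptied blister cards into the scrap drawer of a dispensary repacking board

## Task

The scrap drawer of the repacking board is slightly ajar: push it fully out by its tall green front, then take the scraper block from its tray and sweep all four empty blister cards off the board into the drawer with it. Lay the scraper back in its tray, standing on its blade as before, and last push the drawer fully shut. Never touch the cards with the gripper or arm, and leave the sealed carton on the board and the other things on the counter where they are.

Things in the scene. Friction and masses are not known exactly. Their poses are not given: they have to be found in the camera images.
- station: Fixed repacking board: a white plinth with a flat grey top. Origin on the counter under its middle; own z up; own +y is the sweeping direction, towards the drawer end. Top surface at z = 85 mm, spanning x -125..125 and y -145..140 mm. Two white rims along the long sides (x from 108 to 116 mm either side, 14 mm high above the top); both y ends of the top are open. The board is 12 mm thick (underside at 73 mm), with the scrap drawer beneath. Its place and yaw vary.
- drawer (a joint): Scrap drawer sliding along the station's +y: 0 m = shut (green front against the end of the board), 0.12 m = fully out at its stop. Starts 15 to 30 mm out, slides with about 2 N of friction plus slight damping, and stays where left.
- drawer_front (a point): Middle of the top edge of the drawer's green front, on its inner face (the face towards the board); axes as the station's. The front is 250 mm wide (x), 10 mm thick (from this point towards +y) and reaches from 3 to 127 mm above the counter, so it stands 42 mm above the board's top and can be pushed from either side. At joint 0 this point is at station y = 140 mm. A 2 mm paper label on the outer face is flush.
- drawer_floor (a point): Centre of the drawer's inner floor, 7 mm above the counter; axes as the station's, moves with the drawer. The inside is 228 mm (x) by 126 mm (y), side walls 59 mm above this floor; the inner face of the green front is 63 mm from here towards +y. Fully out, 120 mm of its length lies open beyond the end of the board.
- scraper: Scraper block, loose, about 0.2 to 0.33 kg: blue foot with black blade edge 180 (own x) x 26 (own y) x 25 mm high; upright orange grip rib on top, 100 (x) x 22 (y) mm, from 25 to 90 mm above the blade edge. Origin at the centre of the underside, own z up. Grip the rib across its 22 mm thickness from above; the foot's long +-y faces do the sweeping.
- tray: Fixed shallow grey tray of the scraper, open top, 210 (own x) x 60 (own y) x 16 mm high, walls 5 mm, inner floor 5 mm above the counter (inside 200 x 50 mm). Origin on the counter under its centre. The scraper starts standing in it, long side along the tray's x.
- card1: Empty blister card lying loose on the board, rigid, 60 (own x) x 36 (own y) x 7 mm, about 14 g, silver with red blisters. Origin at the centre of its underside.
- card2: Empty blister card lying loose on the board, rigid, 60 (own x) x 36 (own y) x 7 mm, about 14 g, orange with white blisters. Origin at the centre of its underside.
- card3: Empty blister card lying loose on the board, rigid, 60 (own x) x 36 (own y) x 7 mm, about 14 g, silver with red blisters. Origin at the centre of its underside.
- card4: Empty blister card lying loose on the board, rigid, 60 (own x) x 36 (own y) x 7 mm, about 14 g, orange with white blisters. Origin at the centre of its underside.
- carton: Sealed medicine carton, white with a red band, 90 (own x) x 40 (own y) x 22 mm, lying on the board close to the end away from the drawer, behind the cards. Origin at the centre of its underside. To be left alone: at least 45 mm of clear board lies between it and the nearest card.
- amber: Bystander: amber glass bottle, 60 mm across, 120 mm high; origin at its base.
- jar: Bystander: white jar with blue cap, 70 mm across, 85 mm high; origin at its base.
- pack: Bystander: white and blue medicine pack, 120 x 70 x 50 mm; origin at the centre of its underside.
- dish: Bystander: blue ceramic dish, 110 mm across, 40 mm high; origin at its base.

How it is judged:
By the outcome, as a careful person would: the job done as asked, in the order asked, and still so for the second after the job is handed in, with the robot touching nothing.
It also fails if it takes over 72 s, if anything falls off the work surface, if the arm or the gripper's body presses on something with over 40 N, if the wrist force passes 120 N, or if a joint passes its speed limit or range.

## Robot

A 6-joint arm with a two-finger parallel gripper is mounted at the origin on the work surface. World frame = base frame: x ahead of the robot, y to its left, z up, the work surface at z = 0. Lengths are in m, angles in rad, forces in N, time in s.
With the tool pointing down it reaches from about 0.375 to 0.975 m from the base axis. Payload 3.8 kg.
Tool frame: the origin (TCP) lies midway between the tips of the shut fingers; the grasp point (between the pads) lies 19 mm behind it; x points along the fingers, y is the direction in which the jaws open and shut, and the axes are right-handed (so a half turn about x gives the same grasp; the last joint's range is limited). The gripper opens to 88 mm and grips with 3 to 60 N. Pads are 18 mm wide; open, the fingers measure 123 mm over their backs; the gripper's body (75 mm by 187 mm) begins 45 mm behind the grasp point.
Start: joints at [1.196, 0.264, 1.604, -0, 1.274, -0.037], TCP at [0.224, 0.637, 0.239] pointing down, gripper open.
Joint ranges: [-2.63, 2.63], [-0.94, 2.18], [0.31, 2.57], [-1.31, 4.45], [0, 2.66], [-2.55, 2.55]. Speed limits (rad/s): [2.57, 2.57, 3.14, 3.14, 3.14, 3.14].

## Interface

Orientations are given as a rotation vector (axis times angle).
In Python, from cell import manip, inverse_kinematics, cams, order gives the robot as it stands. Calls block until the motion is done:
- manip.move_pose(position, orientation): joint-space move of the TCP to a pose.
- manip.move_linear(position, rate=0.15, rot=None): straight line of the TCP; rot=None keeps the orientation; rate is the mean speed in m/s.
- manip.set_joints(angles): joint-space move.
- manip.set_gripper(opening, force=None): finger opening in m; force is the grip in N (None keeps the last); returns when the fingers have stopped.
- manip.dwell(seconds).
- inverse_kinematics(position, orientation): joint angles nearest the present ones, or None.
- manip.state(): the state.
- cams.capture(name): name is "scene" or "top" or "wrist"; returns a dict with "image" (420x560x3 uint8, blue, green, red), "z_map" (420x560 float32, m along the optical axis (not along the pixel's ray), 0 where there is no reading), "intrinsics" (3x3 intrinsics, pixels), "position" and "orientation" of the camera in the world; the wrist camera has in their place "T_tool_cam" (4x4, takes a point from camera to tool coordinates, whose origin is the TCP and whose axes are the tool frame's). Camera axes: x right, y down, z forward; pixel columns grow to the right and rows downward; lengths in m; the calibration is good to about 2 mm. The wrist camera is an equidistant fisheye: a pixel r from the principal point sees the ray r / f radians off the axis. A picture is of the moment at which its call begins: read the wrist's pose just before it.
A pose or a line that the arm cannot do raises manip.IKError and nothing moves.
- order.close_job(): hands the job in, once; it reports no verdict.
The state is a dict: "clock": time; "joint_pos": joint angles; "joint_velocities": joint speeds; "tau": joint torques, N m; "tool_pos": TCP position; "tcp_rot": TCP orientation; "contact_force": force on the tool from outside, world axes, zero at the start; "moment": the same for the moment, N m; "gripper_width": finger opening in m.
Only numpy, scipy, OpenCV 4.12 (cv2) and the standard library are available. Lean on these libraries where they do the work, as an engineer would, in place of code of your own. Each camera call takes 0.05 s, during which the arm holds its last target. There are 200 camera calls.

## Working session

There is one attempt and no reset: what is moved stays moved. The work goes in short steps, each a Python script; the robot and the scene stay as the last script left them, time stands still between calls to the robot, and variables do not carry over. Pictures are saved under pics/ and viewed, on a budget of 10 in all, crops included, one or two more only if the job needs it, and the job is handed in when it is done.

```bash
ls; mkdir -p pics
python3 - <<'E'
from cell import manip,cams
import cv2,numpy as np
for n in("scene","top"):
    c=cams.capture(n); cv2.imwrite(f"pics/{n}0.png",c["image"]); np.savez(f"{n}0.npz",**c)
    print(n,c["position"],c["orientation"],c["intrinsics"].tolist())
s=manip.state();print(s["clock"],s["tool_pos"],s["tcp_rot"],s["gripper_width"])
E
```

```text
pics
scene [1.04442017 0.82259586 1.69102166] [-0.74784685 -2.80026076  0.78563444] [[527.3849359121587, 0.0, 286.6192400790551], [0.0, 527.3849359121587, 213.5452529314139], [0.0, 0.0, 1.0]]
top [ 0.46392241 -0.0157004   1.16846512] [-2.20114104  2.15351375 -0.12390069] [[408.85747410888143, 0.0, 282.6698258312905], [0.0, 408.85747410888143, 205.1313210544093], [0.0, 0.0, 1.0]]
0.1 [0.22347925 0.63626525 0.23752787] [ 0.26357531  1.55489729 -0.26664376] 0.08820369686789818
```

View pics/scene0.png

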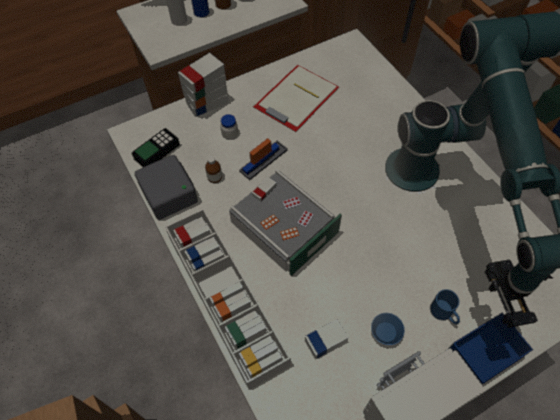

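View pics/top0.png

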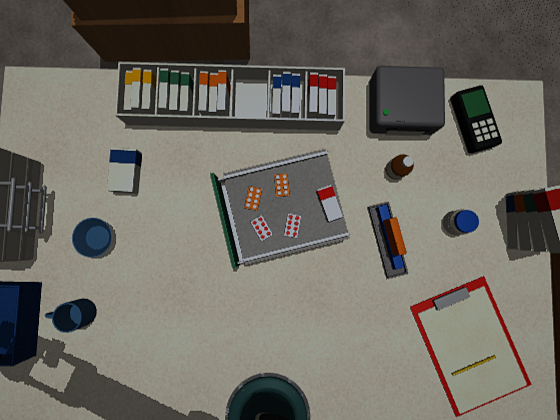

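```bash
cat > h.py <<'E'
import numpy as np,cv2
from scipy.spatial.transform import Rotation as R
def cloud(c):
    K=c["intrinsics"];z=c["z_map"];v,u=np.mgrid[:z.shape[0],:z.shape[1]]
    p=np.dstack([(u-K[0,2])/K[0,0]*z,(v-K[1,2])/K[1,1]*z,z])
    P=p@R.from_rotvec(c["orientation"]).as_matrix().T+c["position"]
    P[z==0]=np.nan
    return P
def onplane(c,uv,h):
    K=c["intrinsics"];uv=np.atleast_2d(uv).astype(float)
    d=np.c_[(uv-K[:2,2])/[K[0,0],K[1,1]],np.ones(len(uv))]@R.from_rotvec(c["orientation"]).as_matrix().T
    return (c["position"]+d*((h-c["position"][2])/d[:,2])[:,None])[:,:2]
def big(m,n=1):
    k,l,s,_=cv2.connectedComponentsWithStats(m.astype(np.uint8))
    o=1+np.argsort(-s[1:,4])[:n]
    return [l==i for i in o]
def rect(xy):
    (cx,cy),(w,h),a=cv2.minAreaRect((np.asarray(xy)*1000).astype(np.float32))
    if w<h:w,h,a=h,w,a-90   # a: world angle of the long side
    a=(a+90)%180-90
    return np.round([cx,cy,w,h,a],1)
E
cat > m.py <<'E'
from h import *
for n in("top","scene"):
    c=dict(np.load(f"{n}0.npz"));P=cloud(c);hsv=cv2.cvtColor(c["image"],cv2.COLOR_BGR2HSV);H,S,V=cv2.split(hsv)
    Z=P[...,2];X=P[...,0];Y=P[...,1]
    roi=(X>.4)&(X<.9)&(Y>-.45)&(Y<.25)
    b=big(roi&(Z>.079)&(Z<.093)&(V<200))[0]
    print(n,"board z",np.nanmedian(Z[b]),"rect",rect(P[b][:,:2]), "plane-cast",rect(onplane(c,np.argwhere(b)[:,::-1],.085)))
    b=big(roi&(Z>.079)&(Z<.104))[0]
    print(" board+rim",rect(P[b][:,:2]))
    g=big(roi&(H>40)&(H<95)&(S>80)&(Z>.115))[0]; print(" green top",g.sum(),np.nanmedian(Z[g]),rect(P[g][:,:2]))
    o=big(roi&(H<20)&(S>120)&(Y<-.12)&(Z>.087)&(Z<.11)); print(" rib",[(m.sum(),rect(P[m][:,:2])) for m in o[:1]])
    f=roi&(Y<-.1)&(Y>-.4)&(H>100)&(H<130)&(S>100)&(Z>.02)&(Z<.045);f=big(f)[0]; print(" foot",f.sum(),rect(P[f][:,:2]),np.nanmedian(Z[f]))
    rib=P[o[0]][:,:2].mean(0)
    t=(np.hypot(X-rib[0],Y-rib[1])<.14)&(Z>.012)&(Z<.11)&(Y<rib[1]+.08)
    t=big(t)[0];print(" tray",t.sum(),rect(P[t][:,:2]))
    q=roi&(Z>.086)&(Z<.1)&(S>110)
    for m in big(cv2.morphologyEx((roi&(Z>.083)&(Z<.115)&((S>110)|(V>150))).astype(np.uint8),cv2.MORPH_CLOSE,np.ones((3,3))),9): print("  blob",m.sum(),rect(P[m][:,:2]),np.nanmedian(H[m]))
    print(" floor z",np.nanmedian(Z[roi&(np.abs(Z)<.01)]))
E
python3 m.py
```

```text
top board z 0.08543013813103628 rect [570.7 -37.8 285.2 217.  -74.6] plane-cast [571.3 -37.5 284.7 217.8 -74.7]
 board+rim [570.9 -37.7 285.2 250.8 -74.6]
 green top 371 0.12651808351925964 [527.  122.3 247.4   9.1  15.3]
 rib [(np.int64(331), array([ 496.4, -333.4,   98.8,   24. ,   14.6]))]
 foot 351 [ 496.  -333.2  179.1   27.1   15.5] 0.029992170264334206
 tray 1204 [ 487.2 -329.5  209.2   61.    15. ]
  blob 525 [ 864.7 -132.    76.7   71.4    3.1] 107.0
  blob 507 [ 579.9 -153.3   86.4   45.5   19.7] 109.0
  blob 468 [877.1 -40.1 103.9  56.8  -1.9] 108.0
  blob 348 [ 496.1 -333.4   99.4   24.    14.6] 12.0
  blob 309 [589.4  49.5  61.3  36.5 -10.2] 13.0
  blob 305 [626.4 -25.9  61.4  36.3   6.5] 13.0
  blob 280 [509.8  24.9  58.1  34.   31.1] 105.0
  blob 275 [518.3 -56.4  57.3  33.9  -9.5] 106.0
  blob 233 [865.2 150.7  73.2  44.5  -6.6] 101.0
 floor z 0.0003616054589021811
scene board z 0.08680890392964646 rect [575.1 -37.4 292.3 253.7 -75. ] plane-cast [577.8 -35.2 292.3 251.5 -73.7]
 board+rim [573.9 -37.9 291.  257.3 -75.4]
 green top 199 0.12752291525736936 [534.3 126.6 241.   12.5  15.1]
 rib [(np.int64(128), array([ 500.8, -330.5,   98.5,   25.8,   13.7]))]
 foot 158 [ 499.7 -330.4  183.5   29.    13.7] 0.029973318415924433
 tray 707 [ 497.5 -343.5  216.    99.    15.6]
  blob 153 [ 501.1 -331.4   98.1   27.5   17. ] 10.0
  blob 110 [592.2  51.8  59.8  39.6 -16.5] 10.0
  blob 106 [628.7 -22.5  60.9  35.4   3.5] 10.0
  blob 97 [ 697.6 -342.3   50.    34.8   -9.9] 12.0
  blob 66 [569.4 138.9 106.8   5.9  15.1] 75.0
  blob 66 [ 607.6 -142.4   43.4   23.5  -60.7] 1.0
  blob 23 [638.4 158.   24.8   4.3  15.7] 74.0
  blob 10 [ 832.  -301.4   13.2    9.8  -63.2] 65.0
  blob 9 [536.7 -47.3  24.1   7.2   5.5] 179.0
 floor z 0.0020306264427722986
```

```bash
cat >> h.py <<'E'
from cell import manip,inverse_kinematics,cams
YAW=np.radians(15.35);O=np.array([.5701,-.0353])
ex=np.array([np.cos(YAW),np.sin(YAW)]);ey=np.array([-ex[1],ex[0]])
def W(x,y,z): return np.r_[O+x*ex+y*ey,z]       # station -> world
def S(p): d=np.asarray(p)[:2]-O; return np.r_[d@ex,d@ey]
def ori(a):  # tool down, jaw along world angle a (mod pi): the one with least joint-6 angle
    best=None
    for b in(a,a+np.pi):
        x=np.array([0,0,-1.]);y=np.array([np.cos(b),np.sin(b),0])
        r=R.from_matrix(np.c_[x,y,np.cross(x,y)]).as_rotvec()
        q=inverse_kinematics(W(0,0,.25),r)
        if q is not None and (best is None or abs(q[5])<best[0]): best=(abs(q[5]),r)
    return best[1]
def st(t=""):
    s=manip.state();print(t,round(s["clock"],2),np.round(S(s["tool_pos"])*1e3,1),round(s["tool_pos"][2]*1e3,1),"F",np.round(s["contact_force"],1),"g",round(s["gripper_width"]*1e3,1));return s
def push(y0,y1,z,lim=12,step=.003,rate=.06):
    """advance along station y until the force along it passes lim"""
    f0=manip.state()["contact_force"][:2]@ey
    for y in np.arange(y0,y1,step*np.sign(y1-y0)):
        manip.move_linear(W(0,y,z),rate)
        if abs(manip.state()["contact_force"][:2]@ey-f0)>lim:break
    return y
E
python3 - <<'E'
from h import *
r=ori(YAW)
manip.set_gripper(0)
manip.move_pose(W(0,.133,.25),r);st("above")
manip.move_linear(W(0,.133,.105),.12);st("down")
manip.move_linear(W(0,.225,.105),.1);st("pushed")
print(push(.228,.262,.105,lim=12));st("stop")
c=cams.capture("top");cv2.imwrite("pics/top1.png",c["image"]);np.savez("top1.npz",**c)
E
```

```text
above 3.64 [  0.2 133.8] 250.0 F [-0.2  0.2 -0.6] g 0.6
down 5.0 [  0.8 132.9] 106.0 F [-0.1  0.3 -0.2] g 0.2
pushed 6.07 [ -0.6 225.1] 104.6 F [-0.2 -0.3  0. ] g 0.5
0.255
stop 8.57 [1.000e-01 2.511e+02] 105.1 F [  5.  -15.5   2.7] g 0.1
```

View pics/top1.png

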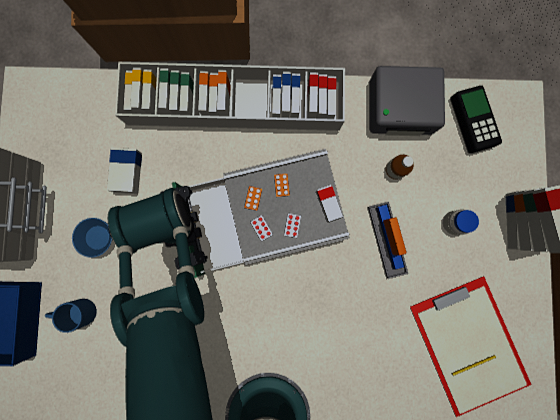

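The drawer is fully out: its white inside shows at px (215,225), and the push hit the stop force where expected. Next is the scraper.

Run:
```python
from h import *
manip.move_linear(W(0,.243,.105),.1)
manip.move_linear(W(0,.243,.22),.15)
r=ori(np.radians(105.2))
p=np.array([.4962,-.3333,.2])
manip.move_pose(p,r);manip.set_gripper(.07);st("above")
manip.move_linear([p[0],p[1],.048],.12);st("down")
manip.set_gripper(0,30);st("grip")
manip.move_linear([p[0],p[1],.06],.05);s=st("lift12")
manip.move_linear([p[0],p[1],.20],.15);st("up")
c=cams.capture("top");np.savez("top2.npz",**c)
P=cloud(c);h=cv2.cvtColor(c["image"],cv2.COLOR_BGR2HSV)
g=(P[...,2]>.11)&(h[...,0]>40)&(h[...,0]<95)&(h[...,1]>80)&(np.abs((P[...,:2]-O)@ey-.265)<.03)&(np.abs((P[...,:2]-O)@ex)<.13)
x=rect(P[g][:,:2]);print("green",x,S(x[:2]/1e3))
im=cams.capture("wrist")["image"]
cv2.imwrite("pics/a.png",np.hstack([im,c["image"]])[::1,::1]); cv2.imwrite("pics/g.png",cv2.resize(np.hstack([im,c["image"]]),(800,300)))
```

```text
above 12.82 [-150.2 -267.8] 200.0 F [ 1.1 -0.  -0.8] g 70.1
down 14.24 [-149.6 -268.5] 49.0 F [-0.1 -0.7  0.4] g 69.9
grip 15.03 [-150.2 -267.7] 47.9 F [-0.7  0.5  0.4] g 22.0
lift12 15.42 [-149.9 -268.1] 60.6 F [-0.6 -0.5 -2.3] g 21.7
up 16.5 [-150.7 -267.1] 198.6 F [-0.1  0.3 -2.8] g 21.9
green [500.7 219.1 246.    9.8  15.3] [0.00041914 0.26369593]
```

View pics/g.png

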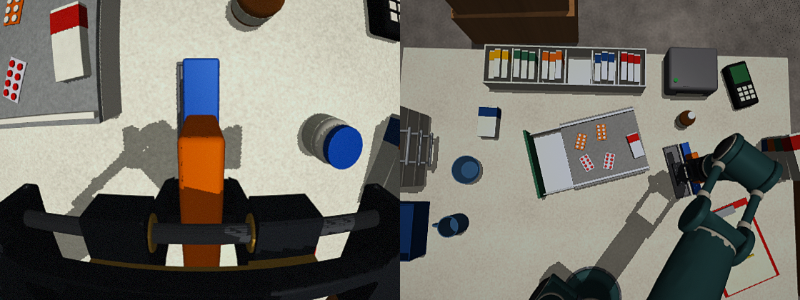

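The scraper is held square (rib between the fingers, px 200,190 in the wrist half). The front measures about 259 mm against an ideal 260 mm, so the drawer is out. Sweeping now.

Run:
```python
from h import *
r=ori(YAW+np.pi/2)
manip.move_linear(W(0,-.063,.20),.2,r);st("over")
manip.move_linear(W(0,-.063,.130),.1);st("down")
for y in(-.02,.03,.08,.115,.15):
    manip.move_linear(W(0,y,.130),.09);st("sweep")
manip.dwell(.3)
manip.move_linear(W(0,.12,.19),.12)
manip.move_linear(W(-.15,-.24,.22),.3);st("away")
c=cams.capture("top");np.savez("top3.npz",**c)
d=cams.capture("scene");np.savez("scene3.npz",**d)
cv2.imwrite("pics/s.png",np.hstack([cv2.resize(c["image"][130:290,170:370],(400,320)),cv2.resize(d["image"][160:280,210:360],(400,320))]))
```

```text
over 18.02 [ -0.5 -63.7] 199.9 F [ 0.2 -0.5 -1.8] g 22.1
down 18.87 [  0.3 -63.2] 130.2 F [-0.  -0.5 -2.1] g 21.7
sweep 19.49 [  0.1 -19.5] 130.1 F [-0.7  0.8 -2.4] g 22.1
sweep 20.2 [ 0.1 30.3] 130.1 F [ 0.2 -0.3 -1.5] g 21.6
sweep 20.91 [ 0.  80.4] 130.0 F [-1.3 -0.4 -2.8] g 21.8
sweep 21.45 [ -0.  115.5] 130.0 F [ 0.1 -0.4 -1.4] g 22.4
sweep 21.99 [ -0.  150.3] 130.0 F [ 0.7  0.1 -1.7] g 22.2
away 24.45 [-149.7 -238.7] 219.6 F [-0.3 -0.5 -1.5] g 22.0
```

View pics/s.png

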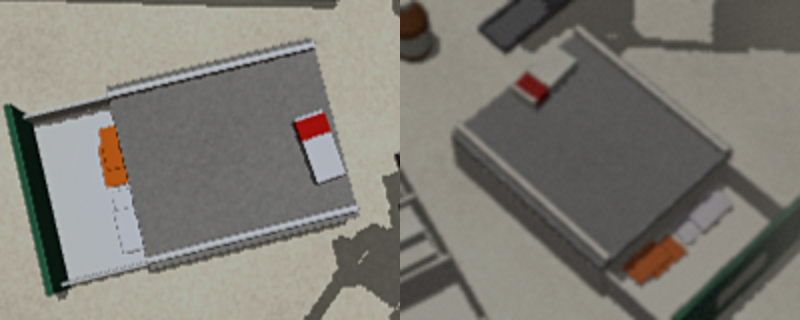

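All cards are off the board and lie in the drawer by the board end (px 115,155 and 125,215); the carton is unmoved. I'll check card heights before putting the scraper back.

Run:
```python
from h import *
for n in("top3","scene3"):
    c=dict(np.load(n+".npz"));P=cloud(c);d=P[...,:2]-O;x=d@ex;y=d@ey;Z=P[...,2]
    m=(np.abs(x)<.108)&(y>.143)&(y<.255)
    print(n,[(int(a*1e3),int(np.nanmax(Z[m&(y>a)&(y<a+.01)])*1e3)) for a in np.arange(.143,.25,.01)])
    for nm,b in(("all",m&(Z>.0115)&(Z<.08)&(y<.22)),):
        for k in big(b,4): print(k.sum(),"x",np.round([x[k].min(),x[k].max()],3),"y",np.round([y[k].min(),y[k].max()],3),"z",np.round(np.percentile(Z[k],[5,50,98]),3))
p=np.array([.4872,-.3295]);off=0
manip.move_linear([*p,.20],.2,ori(np.radians(105.0)));st("over tray")
manip.move_linear([*p,.06],.12);st("low")
manip.move_linear([*p,.0485],.03);st("set")
manip.set_gripper(.07);st("open")
manip.move_linear([*p,.2],.15);st("up")
manip.move_pose(W(0,.32,.22),ori(YAW));st("by drawer")
c=cams.capture("top");np.savez("top4.npz",**c)
d=cams.capture("scene")
cv2.imwrite("pics/t.png",np.hstack([cv2.resize(c["image"][180:300,340:440],(400,480)),cv2.resize(d["image"][130:190,220:300],(400,480))]))
P=cloud(c);h=cv2.cvtColor(c["image"],cv2.COLOR_BGR2HSV);Z=P[...,2]
near=np.hypot(P[...,0]-p[0],P[...,1]-p[1])<.14
print("rib",rect(P[near&(Z>.087)&(Z<.11)&(h[...,0]<20)&(h[...,1]>120)][:,:2]),"foot",rect(P[big(near&(h[...,0]>100)&(h[...,0]<130)&(h[...,1]>100)&(Z>.02)&(Z<.045))[0]][:,:2]))
```

```text
top3 [(143, 26), (153, 27), (163, 25), (173, 24), (183, 12), (193, 13), (203, 13), (213, 13), (223, 12), (233, 13), (243, 13)]
313 x [-0.096 -0.009] y [0.145 0.176] z [0.013 0.02  0.025]
297 x [-0.002  0.082] y [0.145 0.178] z [0.012 0.019 0.025]
3 x [0.057 0.061] y [0.201 0.204] z [0.012 0.012 0.012]
2 x [0.086 0.089] y [0.189 0.189] z [0.012 0.012 0.012]Traceback (most recent call last):
  File "<stdin>", line 5, in <module>
    res = np.fmax.reduce(a, axis=axis, out=out, **kwargs)
ValueError: zero-size array to reduction operation fmax which has no identity
```

The cards lie flat in two stacks of two (at most 27 mm high), clear of the board's 73 mm underside. Only the second printout failed, before any move.

Run:
```python
from h import *
p=np.array([.4872,-.3295])
manip.move_linear([*p,.20],.2,ori(np.radians(105.0)));st("over tray")
manip.move_linear([*p,.06],.12);st("low")
manip.move_linear([*p,.0485],.03);st("set")
manip.set_gripper(.07);st("open")
manip.move_linear([*p,.2],.15);st("up")
manip.move_pose(W(0,.32,.22),ori(YAW));st("by drawer")
c=cams.capture("top");np.savez("top4.npz",**c)
d=cams.capture("scene")
cv2.imwrite("pics/t.png",np.hstack([cv2.resize(c["image"][180:300,340:440],(400,480)),cv2.resize(d["image"][130:190,220:300],(400,480))]))
P=cloud(c);h=cv2.cvtColor(c["image"],cv2.COLOR_BGR2HSV);Z=P[...,2]
near=np.hypot(P[...,0]-p[0],P[...,1]-p[1])<.14
print("rib",rect(P[near&(Z>.087)&(Z<.11)&(h[...,0]<20)&(h[...,1]>120)][:,:2]),"foot",rect(P[big(near&(h[...,0]>100)&(h[...,0]<130)&(h[...,1]>100)&(Z>.02)&(Z<.045))[0]][:,:2]))
```

```text
over tray 24.85 [-158.2 -260.9] 198.7 F [ 0.3  0.9 -1.5] g 21.7
low 26.17 [-157.2 -262.5] 61.0 F [-0.6  0.1 -1.9] g 21.8
set 26.7 [-158.  -261.6] 48.2 F [ 0.3 -0.8 -2.7] g 21.8
open 27.53 [-157.8 -261.8] 48.5 F [0.8 0.8 0.6] g 69.8
up 28.69 [-158.4 -261.1] 198.7 F [ 0.3 -0.3  0.3] g 69.6
by drawer 30.85 [2.000e-01 3.191e+02] 219.9 F [ 0.4  0.2 -0.1] g 69.8
rib [ 487.3 -330.    98.1   23.2   14.7] foot [ 487.2 -329.9  178.3   26.5   15.1]
```

View pics/t.png

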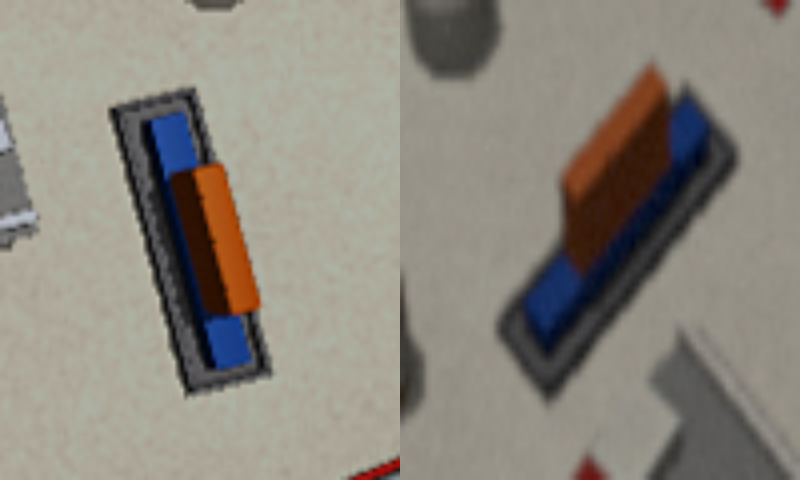

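The scraper stands upright, centred in its tray (left px 210,240). Now I'll push the drawer shut.

Run:
```python
from h import *
manip.set_gripper(0)
manip.move_linear(W(0,.305,.22),.1)
manip.move_linear(W(0,.305,.10),.12);st("down")
manip.move_linear(W(0,.185,.10),.08);st("pushed")
print(push(.182,.146,.10,lim=15));st("shut")
manip.move_linear(W(0,.19,.10),.1)
manip.move_linear(W(0,.26,.24),.15)
manip.move_pose([.224,.637,.239],ori(YAW));manip.set_gripper(.08);st("clear")
c=cams.capture("top");d=cams.capture("scene")
P=cloud(c);h=cv2.cvtColor(c["image"],cv2.COLOR_BGR2HSV)
g=(P[...,2]>.115)&(h[...,0]>40)&(h[...,0]<95)&(h[...,1]>80)&(np.abs((P[...,:2]-O)@ey-.15)<.04)&(np.abs((P[...,:2]-O)@ex)<.13)
x=rect(P[g][:,:2]);print("green",x,S(x[:2]/1e3))
cv2.imwrite("pics/f.png",np.vstack([np.hstack([cv2.resize(c["image"][130:290,170:370],(400,320)),cv2.resize(d["image"][160:280,210:360],(400,320))]),cv2.resize(np.hstack([c["image"],d["image"]]),(800,270))]))
```

```text
down 33.48 [  0.8 305.2] 100.9 F [-0.5 -0.7 -0. ] g 0.4
pushed 35.12 [ -0.3 185. ] 99.7 F [-0.7  0.1  0.3] g 0.1
0.15799999999999997
shut 37.38 [1.00e-01 1.62e+02] 100.2 F [-4.4 15.3  1.6] g 0.5
clear 42.09 [-155.8  739.9] 239.0 F [-0.1  0.4 -0.2] g 80.0
green [532.5 104.  247.5   9.2  15.3] [0.00061607 0.14428399]
```

View pics/f.png

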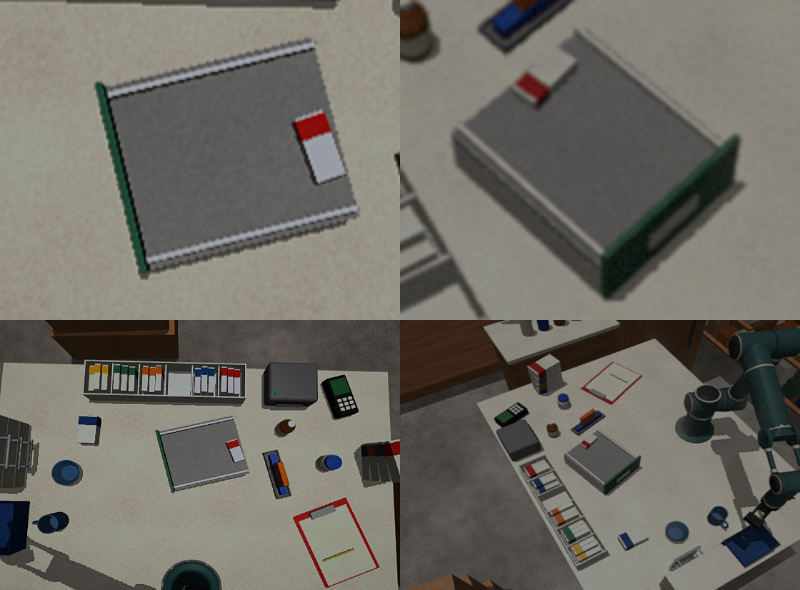

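The front lies flush against the board end (centre 144 mm, ideal 145), with the board empty but for the carton. Handing in.

```bash
python3 -c "
from cell import order
print(order.close_job())"
```

```text
the job is handed in; nothing more can be done
None
```

I did the job in the order asked and handed it in at about 42 s on the robot's clock.

- **Drawer out:** I pushed it by the inner face of its green front until it met the stop, at about 15 N. The camera put the front at about 259 mm, against 260 mm for fully out.
- **Sweep:** One pass with the scraper cleared all four cards. They dropped flat into the drawer in two piles, 27 mm high at most. I did not see the four one by one: the pile heights and the empty board imply two in each pile. In the pictures the carton had not moved.
- **Scraper:** It stands upright on its blade in the tray, within 1 mm of the tray's centre.
- **Drawer shut:** I pushed it from outside until it met its stop, again at about 15 N. The front then measured about 139 mm, against 140 mm for fully shut. From out to shut it moved 119.4 mm of the expected 120 mm.

In the last pictures the board holds only the carton, the other things look unmoved, and the arm is clear of everything.

No check of the job failed. One script stopped on a printing error before it moved anything, so I ran its moves again. The scene camera's first measurements were a few millimetres off the top camera's, and I used the top camera's.

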